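# Strip the mini chopper for washing

## Task

Strip the mini chopper for washing up: lift the lid off the glass bowl and lay it flat, knob up, on the white draining tray, then ease the tight blade unit up off the bowl's steel pin, without yanking it, and stand it upright on the tray beside the lid. The bowl must stay standing on the worktop where it is, neither picked up along with the blade unit nor tipped, and the other things are to be left alone.

Things in the scene. Friction and masses are not known exactly. Their poses are not given: they have to be found in the camera images.
- bowl: Loose bowl of the chopper: thick clear glass, about 0.95 kg, on a non-slip rubber foot 108 mm in diameter; 128 mm in diameter outside at the rim (inside about 114 mm), 96 mm high. Origin: centre of its underside, z up. The lid lies on its rim; inside, the blade unit sits on a steel pin.
- pin_tip (a point): Top of the round steel pin, 11 mm in diameter, that stands fixed in the middle of the bowl; 63 mm above the bowl's underside, hidden in the blade unit's sleeve at the start. z along the pin, up. The pads let go once the blade unit has risen about 7 mm; it is off the pin after 46 mm and its blades clear the rim after 90 mm.
- lid: Loose teal round lid, 128 mm in diameter, about 90 g, z up. Origin: centre of the underside of the plug (110 mm across, 5 mm deep) that drops into the bowl, so 91 mm above the worktop at the start. Cream round knob, 28 mm in diameter, from 19 to 36 mm above the origin. No clips: it lifts straight up by the knob.
- blade: Loose blade unit, about 100 g: teal sleeve 70 mm tall, with two thin steel blades 10 and 26 mm above the origin that reach 46 mm from the axis. Origin: centre of the flat 30 mm foot on which it can stand; z up along the sleeve. At the start its foot is 17 mm above the bowl's underside, over the pin and under the lid; its top is 9 mm below the bowl's rim.
- blade_grip (a point): Middle of the blade unit's round ribbed grip, 59 mm above its foot; 26 mm in diameter, 22 mm tall; take it from any side. Sprung pads in the sleeve clamp the pin with 12 to 14 N of friction, more than the bowl weighs: a straight pull picks up the bowl. It slides easily when turned to and fro (sweeps of 1 rad or more) and raised 1 to 1.5 mm during each sweep, pulling with under 6 N.
- tray: White plastic draining tray, fixed for the job, 170 mm (its x) by 270 mm (its y), low rim 14 mm high and 6 mm thick; things stand on the rib tops, 7 mm above the worktop. Origin: centre of its underside. The lid and the blade unit fit side by side, for instance the lid's axis at y = -58 mm and the blade unit's at y = +72 mm in the tray's frame.
- motor_head: Bystander, loose, 0.7 kg: the chopper's cream motor head with a teal band, 125 mm in diameter, 104 mm high, standing at the back. Origin: centre of its underside.
- mug: Bystander, loose: white mug, 86 x 118 x 92 mm, handle towards its -y. Origin: centre of its underside.

How it is judged (in metres and radians):
On the way, in this order (a step that is already met when the one before it is completed fails the run):
1. the lid lies flat on the draining tray and the blade unit is still in the bowl (z of lid in the frame of tray between 0.003 and 0.012 m and x of lid in the frame of tray between -0.06 and 0.06 m and y of lid in the frame of tray between -0.11 and 0.11 m and contact force between lid and the fingers below 0.1 N and horizontal distance between blade and bowl below 0.02 m), for 0.2 s.
2. the blade unit is off the pin, the bowl standing on the worktop (z of blade in the frame of bowl above 0.066 m and height (world z) of bowl below 0.006 m and angle between bowl's own z axis and vertical below 0.08 rad), for 0.1 s.
At the end, for the whole second after the job is handed in: Lid flat and knob up on the tray floor, centre within 60 mm (tray x) and 110 mm (y) of the tray's; blade unit upright on it, within 80 and 130 mm; both tilted under 0.08 rad. Bowl flat on the worktop, within 50 mm of its start. All let go and at rest (z of lid in the frame of tray between 0.003 and 0.012 m and x of lid in the frame of tray between -0.06 and 0.06 m and y of lid in the frame of tray between -0.11 and 0.11 m and angle between each of lid, blade's own z axis and vertical below 0.08 rad and z of blade in the frame of tray between 0.003 and 0.012 m and x of blade in the frame of tray between -0.08 and 0.08 m and y of blade in the frame of tray between -0.13 and 0.13 m and height (world z) of bowl below 0.006 m and angle between bowl's own z axis and vertical below 0.05 rad and distance of bowl from where it was at the start of the episode below 0.05 m and linear speed of each of lid, blade, bowl below 0.02 m/s); the robot touches nothing.
It fails at once if the bowl is picked up (more than 15 mm off the worktop) or tipped (more than 0.2 rad) (height (world z) of bowl above 0.015 m or angle between bowl's own z axis and vertical above 0.2 rad).
It fails at once if the blade unit is yanked off the pin: faster than 0.15 m/s while its first 8 mm of rise are not done (z of blade in the frame of bowl below 0.025 m and horizontal distance between blade and bowl below 0.02 m and linear speed of blade above 0.15 m/s).
It fails at once if the mug or the motor head is moved by more than 30 mm (distance of any of mug, motor_head from where it was at the start of the episode above 0.03 m).
It also fails if it takes over 70 s, if anything falls off the work surface, if the arm or the gripper's body presses on something with over 40 N, if the wrist force passes 120 N, or if a joint passes its speed limit or range.

## Robot

A 6-joint arm with a two-finger parallel gripper is mounted at the origin on a cart in front of the work surface, level with it; the furniture and walls round the work are solid. World frame = base frame: x ahead of the robot, y to its left, z up, the work surface at z = 0. Lengths are in mm, angles in rad, forces in N, time in s.
With the tool pointing down it reaches from about 300 to 775 mm from the base axis. Payload 14.6 kg.
Tool frame: the origin (TCP) lies on the centre line of the jaws, within the pads' length; the fingertips stand 19 mm ahead of it and the grasp point (between the pads) is the TCP (bot.tip_reach is the distance from the TCP to the fingertips, in mm); y points along the fingers, x is the direction in which the jaws open and shut, and the axes are right-handed (so a half turn about y gives the same grasp; the last joint's range is limited). The gripper opens to 85 mm and grips with 20 to 120 N. Pads are 22 mm wide; open, the fingers measure 114 mm over their backs; the gripper's body (76 mm by 85 mm) begins 54 mm behind the grasp point. The pads swing forward as they close: fully open they stand 13 mm farther back than shut.
Start: joints at [-1.288, 0.3, 1.521, -0, 1.321, -0.067], TCP at [188.483, -516.685, 250.281] pointing down, gripper open.
Joint ranges: [-3.03, 3.03], [-0.79, 2.21], [0.23, 2.52], [-1.04, 4.18], [0, 3.07], [-2.55, 2.55]. Speed limits (rad/s): [2.22, 2.22, 2.57, 3.14, 3.14, 3.14].

## Interface

Orientations are given as a unit quaternion [w, x, y, z].
In Python, from rig import bot gives the robot as it stands. Calls block until the motion is done:
- bot.move_to(position, orientation): joint-space move of the TCP to a pose.
- bot.servo_line(position, attitude=None, speed=150, until_force=None): straight line of the TCP; attitude=None keeps the orientation; speed is the mean speed in mm/s. With until_force (N) it stops when the force on the tool has changed by that much, and returns True; else False.
- bot.move_joints(angles): joint-space move.
- bot.move_gripper(opening, grip_force=None): finger opening in mm; grip_force is the grip in N (None keeps the last); returns when the fingers have stopped.
- bot.dwell(seconds).
- bot.ik(position, orientation): joint angles nearest the present ones, or None.
- bot.read_state(): the state.
- bot.read_camera(name): name is "scene" or "top"; returns a dict with "image" (400x640x3 uint8, blue, green, red), "depth" (400x640 float32, mm along the optical axis (not along the pixel's ray), 0 where there is no reading), "fovy" (degrees; the focal length in pixels is half the picture's height over the tangent of half this angle, whatever the lens; pixels are square), "cx", "cy" (the principal point, pixels), "eye" and "attitude" of the camera in the world. Camera axes: x right, y down, z forward; pixel columns grow to the right and rows downward; lengths in mm; the calibration is good to about 2 mm. A picture is of the moment at which its call begins.
A pose or a line that the arm cannot do raises bot.MotionError and nothing moves.
- bot.finish_job(): hands the job in, once; it reports no verdict.
The state is a dict: "clock": time; "joint_positions": joint angles; "qvel": joint speeds; "effort": joint torques, N m; "ee_pos": TCP position; "tool_rot": TCP orientation; "ft_force": force on the tool from outside, world axes, zero at the start; "moment": the same for the moment, N m; "grip_width": finger opening in mm.
Only numpy, scipy, OpenCV 4.12 (cv2) and the standard library are available. Lean on these libraries where they do the work, as an engineer would, in place of code of your own. Each camera call takes 0.05 s, during which the arm holds its last target.

## Working session

There is one attempt and no reset: what is moved stays moved. The work goes in short steps, each a Python script; the robot and the scene stay as the last script left them, time stands still between calls to the robot, and variables do not carry over. Pictures are saved under pics/ and viewed, and the job is handed in when it is done.

```bash
mkdir -p pics; ls
cat > h.py <<'E'
import numpy as np, cv2
from scipy.spatial.transform import Rotation as R
from rig import bot
def rot(q): return R.from_quat([q[1],q[2],q[3],q[0]])
def quat(r):
    x,y,z,w=r.as_quat(); return [w,x,y,z]
def f_of(c): return c["image"].shape[0]/2/np.tan(np.radians(c["fovy"])/2)
def plane(c,u,v,z):
    f=f_of(c); d=rot(c["attitude"]).apply([(u-c["cx"])/f,(v-c["cy"])/f,1.])
    e=np.array(c["eye"]); return e+d*(z-e[2])/d[2]
def cloud(c):
    f=f_of(c); D=c["depth"]; v,u=np.mgrid[:D.shape[0],:D.shape[1]]
    P=np.stack([(u-c["cx"])/f*D,(v-c["cy"])/f*D,D],-1).reshape(-1,3)
    return (rot(c["attitude"]).apply(P)+c["eye"]).reshape(*D.shape,3)
E
python3 - <<'E'
from h import *
for n in("scene","top"):
    c=bot.read_camera(n); cv2.imwrite(f"pics/{n}0.png",c["image"]); np.savez(f"{n}0.npz",**c)
    print(n,c["fovy"],c["cx"],c["cy"],c["eye"],c["attitude"])
s=bot.read_state(); print(s)
E
```

```text
pics
scene 43.38205048300365 311.42328993706565 194.6407127905501 [121.10430972 815.43089235 958.49876933] [ 0.10372718 -0.21787607  0.88698369 -0.39373928]
top 45.359109973212064 319.9165520766625 202.32612580377713 [ 389.33904706  -73.21527648 1223.57480317] [ 0.06701499 -0.69824296  0.7109201  -0.05058034]
{'clock': 0.1, 'joint_positions': array([-1.28760792e+00,  3.00388196e-01,  1.52150459e+00, -1.87007086e-05,
        1.32069800e+00, -6.66114886e-02]), 'qvel': array([-0.00046767, -0.0013684 , -0.00048657,  0.00076357,  0.00123204,
       -0.00107576]), 'effort': array([ 8.99685438e-04, -5.44373167e+01, -3.62368727e+01, -7.45732632e-05,
        3.04507426e-03,  2.80630269e-05]), 'ee_pos': array([ 188.42612784, -516.51952269,  249.7991422 ]), 'tool_rot': array([ 0.57959376, -0.57916154,  0.40564483, -0.40508672]), 'ft_force': array([ 0.17836575, -0.78038576, -0.17863952]), 'moment': array([-0.01550073,  0.02141942, -0.01114133]), 'grip_width': 85.54561937065242}
```

View pics/scene0.png

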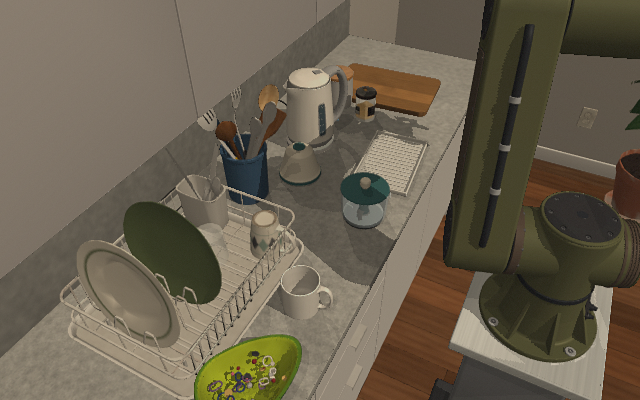

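View pics/top0.png

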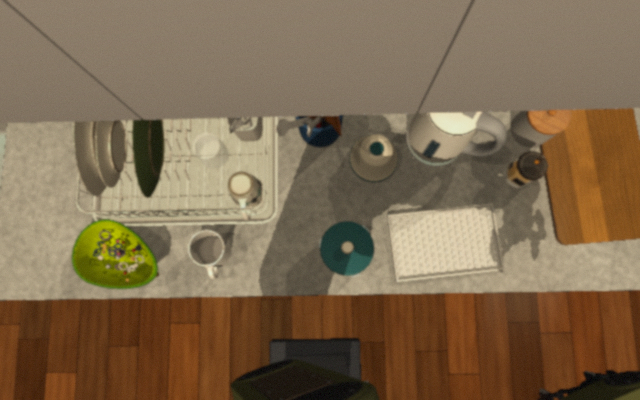

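The scene view shows the teal lid at about (365,187) on the glass bowl at (363,207), with the tray at (392,160) and the motor head at (300,163). In the top view the lid is at (347,248) with its knob at (348,247). The tray is centred near (444,243) and the motor head is at (375,155). Next I'll measure these.

Run:
```python
from h import *
T=dict(np.load("top0.npz")); S=dict(np.load("scene0.npz"))
for n,c in(("top",T),("scene",S)):
    hsv=cv2.cvtColor(c["image"],cv2.COLOR_BGR2HSV)
    m=cv2.inRange(hsv,(80,80,25),(100,255,160))
    k,l,st,ce=cv2.connectedComponentsWithStats(m)
    P=cloud(c)
    for i in range(1,k):
        if st[i,4]>60:
            print(n,st[i],ce[i].round(1),"depth med",np.median(P[l==i],0).round(1))
            if st[i,4]>500:
                cs,_=cv2.findContours((l==i).astype(np.uint8),cv2.RETR_EXTERNAL,cv2.CHAIN_APPROX_NONE)
                h=cv2.convexHull(max(cs,key=cv2.contourArea))
                pts=np.array([plane(c,*p[0],97 if n=="x" else 99)[:2] for p in h],np.float32)
                print(" circle",cv2.minEnclosingCircle(pts))
    Z=P[...,2]
    # knob: top
    ok=(c["depth"]>0)&(Z>119)&(Z<135)&(np.hypot(P[...,0]-P[...,0],0)==0)
    c_lid=None
    for i in range(1,k):
        if st[i,4]>800: c_lid=np.median(P[l==i],0)
    q=ok&(np.hypot(P[...,0]-c_lid[0],P[...,1]-c_lid[1])<50)
    v,u=np.nonzero(q); print(" knob px",u.mean(),v.mean(),len(u),P[q].mean(0),P[q].min(0),P[q].max(0))
# tray mask
c=T;P=cloud(c);hsv=cv2.cvtColor(c["image"],cv2.COLOR_BGR2HSV)
for n,c in(("top",T),("scene",S)):
    P=cloud(c);r=np.zeros(P.shape[:2],bool)
    ok=(P[...,2]>4)&(P[...,2]<22)&(P[...,1]<-120)&(P[...,1]>-550)&(P[...,0]>250)&(P[...,0]<600)&(c["depth"]>0)
    k,l,st,ce=cv2.connectedComponentsWithStats(ok.astype(np.uint8))
    i=1+np.argmax(st[1:,4]); q=P[l==i][:,:2].astype(np.float32)
    print(n,"tray",st[i],cv2.minAreaRect(q))
c=T
g=cv2.resize(c["image"][190:300,300:520],None,fx=3.5,fy=3.5,interpolation=cv2.INTER_CUBIC);cv2.imwrite("pics/crop0.png",g)
```

```text
top [371 143  11  11  80] [376.4 148.1] depth med [ 707.3 -186.2  105.2]
top [ 321  222   52   53 1816] [346.6 248.2] depth med [ 466.8 -108.8  103.5]
 circle ((469.3893127441406, -108.662841796875), 60.8509521484375)
 knob px 346.5130434782609 247.31304347826088 115 [ 468.44886986 -108.21893788  127.12559671] [ 455.56869159 -121.04908811  120.40191372] [481.22058659 -95.59708819 134.56925043]
scene [ 341  173   48   32 1036] [364.6 189.3] depth med [459.8 -97.9 102.9]
 circle ((468.5482482910156, -109.7981185913086), 63.03242874145508)
 knob px 365.17721518987344 181.0632911392405 79 [ 466.2895458  -106.49550714  125.95892157] [ 453.60212306 -123.3469372   119.2512874 ] [480.16210612 -94.18683984 130.80017439]
top tray [ 386  202  119   83 6156] ((487.297119140625, -360.57879638671875), (178.78038024902344, 282.4183654785156), 6.236718654632568)
scene tray [ 353  128   76   68 2496] ((488.2688903808594, -380.0486145019531), (186.6260223388672, 313.00115966796875), 4.129263877868652)
```

Run:
```python
from h import *
for n in("top","scene"):
    c=dict(np.load(n+"0.npz"));P=cloud(c);Z=P[...,2]
    z=np.clip(Z,0,400)/400*255; z[c["depth"]==0]=0
    cv2.imwrite(f"pics/z_{n}.png",cv2.applyColorMap(z.astype(np.uint8),cv2.COLORMAP_JET))
    b=(P[...,0]>200)&(P[...,0]<900)
    m=b&(Z>300)&(Z<2000)
    print(n,"high things: x,y,z pct",[np.percentile(P[m][:,i],[1,50,99]).round() for i in range(3)] if m.any() else None)
```

```text
top high things: x,y,z pct [array([224., 665., 666.]), array([-510.,  -58.,  395.]), array([ 376.,  659., 1224.])]
scene high things: x,y,z pct [array([204., 664., 666.]), array([-184.,  393.,  617.]), array([338., 577., 741.])]
```

View pics/crop0.png

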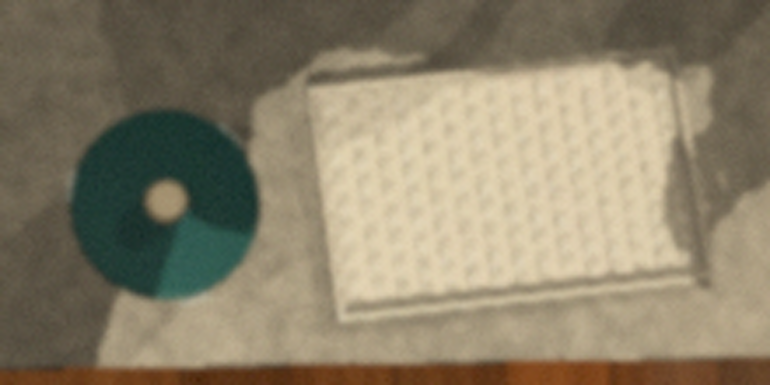

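```bash
cat >> h.py <<'E'
def down(th):  # jaws open along (cos th, sin th, 0)
    c,s=np.cos(th),np.sin(th)
    return quat(R.from_matrix(np.array([[c,0,-s],[s,0,c],[0,-1,0]])))
E
python3 - <<'E'
from h import *
T=dict(np.load("top0.npz"));S=dict(np.load("scene0.npz"))
px=[(388,213.4),(492,205.7),(502.3,271.4),(397.1,281.4)]
C=np.array([plane(T,u,v,z)[:2] for (u,v),z in zip(px,[14,14,14,14])]);print(C.round(1),C.mean(0), [np.linalg.norm(C[i]-C[i-1]).round() for i in range(4)])
d=(C[0]+C[3]-C[1]-C[2]);d/=np.linalg.norm(d);print("long axis",d,"angle",np.degrees(np.arctan2(d[1],d[0])))
P=cloud(T);q=T["depth"]>0
r=np.hypot(P[...,0]-469,P[...,1]+109)
for a,b in((0,10),(15,20),(20,25),(25,35),(35,45),(45,55),(55,60)):
    print(a,b,np.percentile(P[...,2][q&(r>=a)&(r<b)],[10,50,90]).round(1))
for z in (120,): print(plane(T,346.5,247.3,127),plane(S,365.2,182,121))
r=rot(bot.read_state()["tool_rot"]).as_matrix();print(r.round(2))
for th in np.arange(-180,180,15):
    q=bot.ik([469,-109,126],down(np.radians(th)))
    print(th,None if q is None else np.round(q,2))
E
```

```text
[[ 560.9 -219.4]
 [ 575.5 -483.2]
 [ 410.2 -496.2]
 [ 389.9 -235.2]] [ 484.08118436 -358.52437478] [np.float64(172.0), np.float64(264.0), np.float64(166.0), np.float64(262.0)]
long axis [-0.06634795  0.99779655] angle 93.80425228101022
0 10 [125.6 128.3 130.5]
15 20 [102.2 104.7 107.5]
20 25 [100.8 104.3 106.9]
25 35 [101.6 103.9 106.6]
35 45 [101.  103.8 106. ]
45 55 [100.4 103.1 105.7]
55 60 [ 99.6 102.7 105. ]
[ 468.48395584 -108.19834616  127.        ] [ 466.81385407 -108.58939097  121.        ]
[[ 0.34 -0.    0.94]
 [-0.94  0.    0.34]
 [-0.   -1.    0.  ]]
-180 None
-165 None
-150 [-0.3   0.3   1.84 -0.    1.    2.31]
-135 [-0.3   0.3   1.84 -0.    1.    2.05]
-120 [-0.3   0.3   1.84 -0.    1.    1.79]
-105 [-0.3   0.3   1.84 -0.    1.    1.53]
-90 [-0.3   0.3   1.84 -0.    1.    1.27]
-75 [-0.3   0.3   1.84 -0.    1.    1.  ]
-60 [-0.3   0.3   1.84  0.    1.    0.74]
-45 [-0.3   0.3   1.84 -0.    1.    0.48]
-30 [-0.3   0.3   1.84 -0.    1.    0.22]
-15 [-0.3   0.3   1.84 -0.    1.   -0.04]
0 [-0.3   0.3   1.84 -0.    1.   -0.3 ]
15 [-0.3   0.3   1.84 -0.    1.   -0.57]
30 [-0.3   0.3   1.84 -0.    1.   -0.83]
45 [-0.3   0.3   1.84 -0.    1.   -1.09]
60 [-0.3   0.3   1.84  0.    1.   -1.35]
75 [-0.3   0.3   1.84 -0.    1.   -1.61]
90 [-0.3   0.3   1.84 -0.    1.   -1.88]
105 [-0.3   0.3   1.84 -0.    1.   -2.14]
120 [-0.3   0.3   1.84 -0.    1.   -2.4 ]
135 None
150 None
165 None
```

Run:
```python
from h import *
L=[468.4,-108.5]; q=down(np.radians(-15))
bot.move_to([*L,230],q); 
bot.move_gripper(60)
h=bot.servo_line([*L,126],speed=80,until_force=4); s=bot.read_state();print(h,s["ee_pos"],s["ft_force"])
bot.move_gripper(20,30); s=bot.read_state();print(s["grip_width"],s["ee_pos"],s["ft_force"],s["clock"],bot.tip_reach)
c=bot.read_camera("scene");cv2.imwrite("pics/g1.png",cv2.resize(c["image"][80:280,260:500],None,fx=3,fy=3))
```

```text
False [ 468.61018587 -108.54784704  126.42152777] [-0.58633297  0.54375922  0.1964195 ]
26.580734967494987 [ 468.52580285 -108.53835658  126.37121387] [-1.93626794  1.5366857   5.84662141] 4.1167 19.0
```

View pics/g1.png

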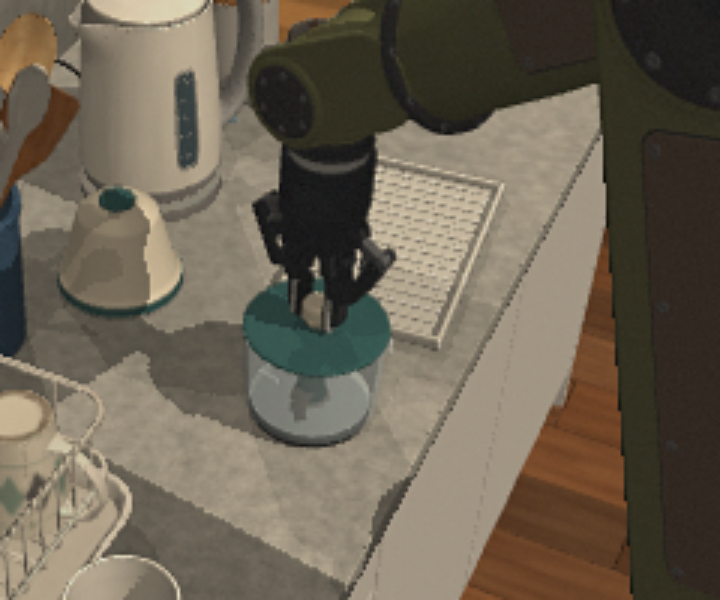

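The jaws hold the knob at about (315,312) in this crop. The width is 26.6 mm against the 28 mm knob, so the pads are probably on its upper curve. Now I'll lift a little and check the hold.

Run:
```python
from h import *
L=[468.5,-108.5]
bot.servo_line([*L,165],speed=60); s=bot.read_state();print(s["grip_width"],s["ee_pos"],s["ft_force"])
bot.servo_line([*L,225],speed=120); s=bot.read_state();print(s["grip_width"],s["ee_pos"],s["ft_force"],s["clock"])
for n in("scene","top"):
    c=bot.read_camera(n);np.savez(n+"1.npz",**c)
    cv2.imwrite(f"pics/l_{n}.png",cv2.resize(c["image"][80:300,260:520],None,fx=2.5,fy=2.5))
```

```text
27.1938120114147 [ 468.35651707 -108.45249559  164.76377831] [-0.17965936  0.20873084 -0.62510048]
26.575805312812562 [ 468.23353245 -108.40163629  224.21452872] [ 0.37898738  0.29999911 -1.35360333] 5.6167
```

View pics/l_scene.png

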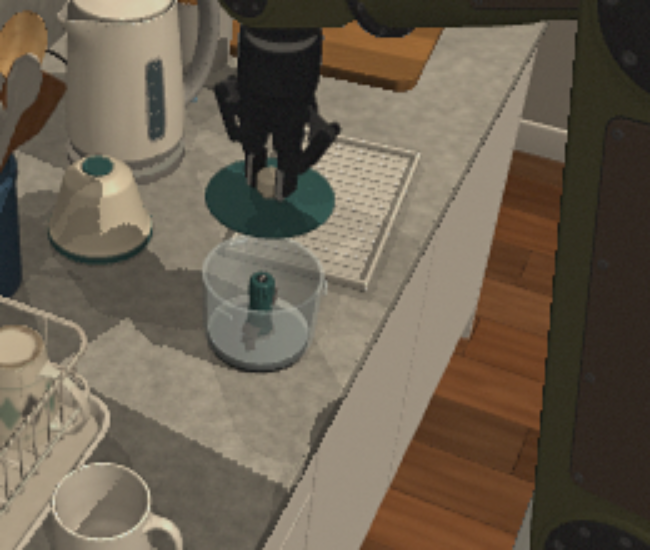

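View pics/l_top.png

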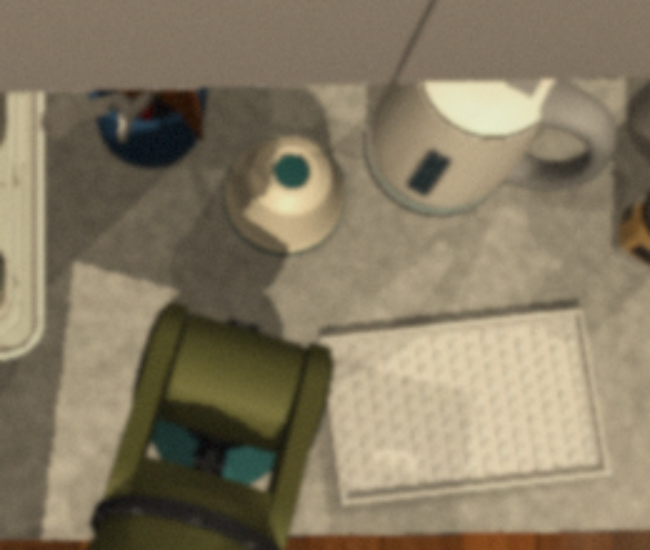

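The lid hangs level in the jaws at (270,195) and the blade sleeve stays in the bowl at (262,290). Next I'll carry the lid to the far end of the tray.

Run:
```python
from h import *
q=down(np.radians(-25)); D=np.array([487,-359.5])-56*np.array([-.08,.997]); print(D, bot.ik([*D,50],q))
bot.move_to([*D,190],q); s=bot.read_state();print(s["grip_width"],s["ft_force"],s["ee_pos"])
bot.servo_line([*D,62],speed=120)
h=bot.servo_line([*D,38],speed=25,until_force=4); s=bot.read_state();print(h,s["grip_width"],s["ee_pos"],s["ft_force"],s["clock"])
```

```text
[ 491.48  -415.332] [-7.58531257e-01  7.18675815e-01  1.39082552e+00 -4.44089210e-16
  1.03209132e+00 -3.22198944e-01]
26.796240791415297 [-0.15684611  0.08796907 -1.05535451] [ 492.02743166 -414.2083324   190.36223008]
True 26.836233456910193 [ 491.38309461 -415.24351151   42.17814921] [-0.67987675  1.16807641  6.5598765 ] 8.8667
```

Contact came at z = 42.2, against an expected 42.4, so I'll let go.

Run:
```python
from h import *
bot.move_gripper(60); p=bot.read_state()["ee_pos"]
bot.servo_line([p[0],p[1],200],speed=150)
q=down(np.radians(-20)); bot.move_to([420,120,300],q)
for n in("scene","top"):
    c=bot.read_camera(n);np.savez(n+"2.npz",**c)
    cv2.imwrite(f"pics/p_{n}.png",cv2.resize(c["image"][100:300,300:520],None,fx=3,fy=3))
print(bot.read_state()["clock"])
```

```text
12.575
```

View pics/p_scene.png

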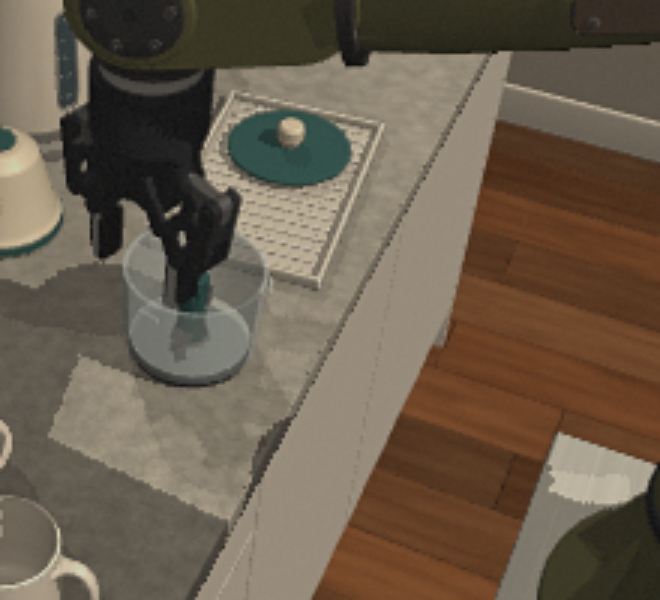

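View pics/p_top.png

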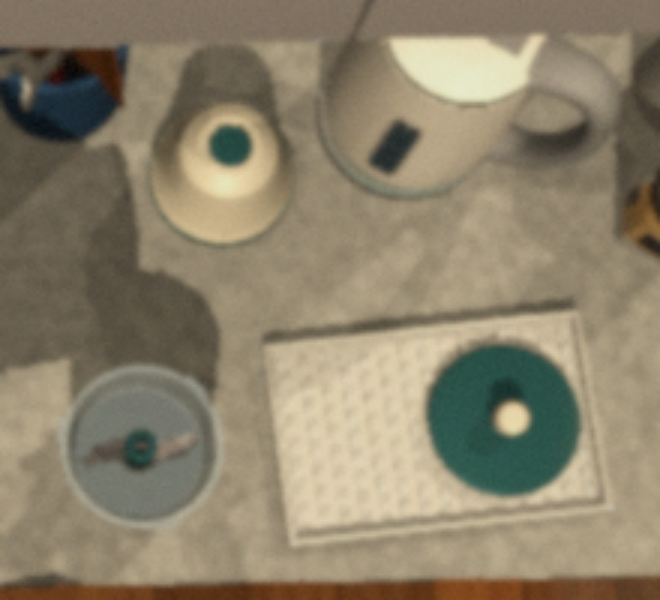

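The lid lies flat, knob up, on the far end of the tray at (505,420) in the top crop, clear of the rims. The bare sleeve shows at (140,450) and the bowl stands in place. Next I'll locate the sleeve top.

Run:
```python
from h import *
c=dict(np.load("top2.npz"));P=cloud(c)
hsv=cv2.cvtColor(c["image"],cv2.COLOR_BGR2HSV)
m=cv2.inRange(hsv,(80,80,20),(100,255,170));m[:,:330]=0;m[:,365:]=0;m[:230]=0;m[270:]=0
v,u=np.nonzero(m);(x,y),r=cv2.minEnclosingCircle(np.stack([u,v],1).astype(np.float32))
print(len(u),u.mean(),v.mean(),x,y,r,"->",plane(c,x,y,87),plane(c,u.mean(),v.mean(),87),"depth",np.median(P[m>0],0))
# bowl rim circle from grey ring
g=cv2.resize(c["image"][215:285,310:380],None,fx=8,fy=8,interpolation=cv2.INTER_CUBIC);cv2.imwrite("pics/b.png",g)
c=dict(np.load("scene1.npz"))
hsv=cv2.cvtColor(c["image"],cv2.COLOR_BGR2HSV)
m=cv2.inRange(hsv,(78,60,15),(104,255,170));m[:,:350]=0;m[:,376:]=0;m[:184]=0;m[212:]=0
v,u=np.nonzero(m);print(len(u),u.min(),u.max(),v.min(),v.max());
vt=v.min();print("top of sleeve ->",plane(c,u.mean(),vt+3.5,87))
```

```text
44 345.9318181818182 249.72727272727272 345.77777099609375 249.0833282470703 5.228305339813232 -> [ 467.18912867 -107.66132553   87.        ] [ 465.66303504 -107.98759819   87.        ] depth [ 463.80951701 -107.99601149   87.84920562]
119 360 369 189 203
top of sleeve -> [ 466.85899788 -106.06521812   87.        ]
```

View pics/b.png

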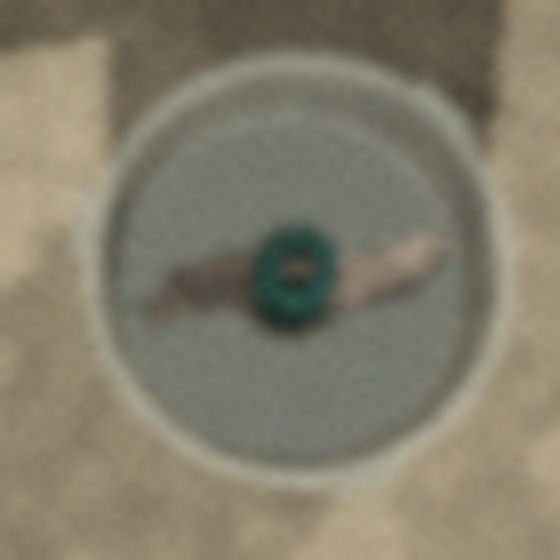

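Centre measured as (467.2,-107.7) from the mask and (466.9,-106.1) from the side view. It also agrees with the lid grasp at (468.4,-108.5). I'll take (467.7,-108.0).

Run:
```python
from h import *
B=[467.7,-108.0]; q=down(-0.85)
bot.move_to([*B,200],q); bot.move_gripper(48)
print(bot.read_state()["grip_width"])
h=bot.servo_line([*B,78],speed=80,until_force=4); s=bot.read_state();print(h,s["ee_pos"],s["ft_force"],s["clock"])
c=bot.read_camera("scene");cv2.imwrite("pics/bg.png",cv2.resize(c["image"][120:260,280:460],None,fx=4,fy=4))
if not h:
    f0=s["ft_force"]
    bot.move_gripper(20,45); bot.dwell(.1); s=bot.read_state();print(s["grip_width"],s["ee_pos"],s["ft_force"]-f0,s["moment"],s["clock"])
```

```text
47.84747023780586
False [ 467.91765844 -108.08366505   78.38578879] [ 0.01513585 -0.48323143  0.45046475] 15.5167
24.55520539855663 [ 468.66791171 -108.53382372   78.8175296 ] [ 3.6840807  -3.39674255  3.08114803] [-0.64652292 -0.62944672 -0.01357292] 15.9917
```

View pics/bg.png

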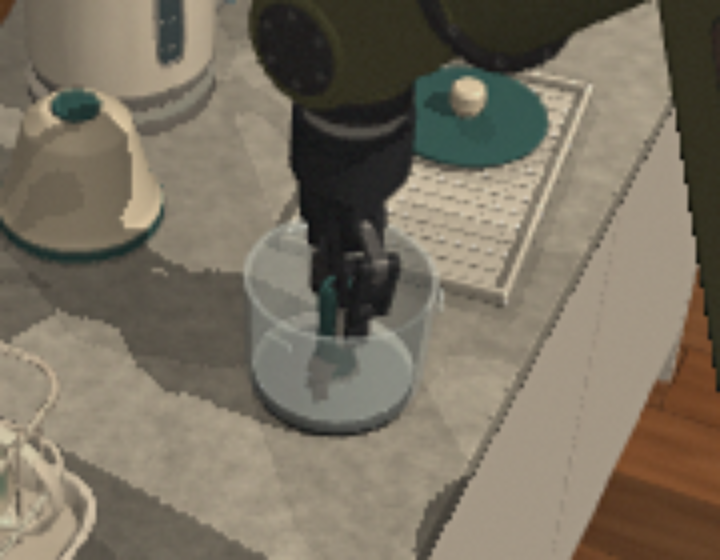

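The jaws are in the bowl on either side of the sleeve at about (330,310) and now hold it. I'll centre to relieve the 5 N side force, then start the sweeps while watching the pull.

```bash
cat > sweep.py <<'E'
from h import *
import sys
f0=np.array([0.015,-.483,.45])
def rep(t):
    s=bot.read_state();print(t,s["grip_width"].__round__(2),s["ee_pos"].round(2),(s["ft_force"]-f0).round(2),s["moment"].round(3),round(s["clock"],2));return s
E
python3 - <<'E'
from sweep import *
B=[468.5,-108.5]
bot.servo_line([*B,78.3],speed=2.5);rep("c")
bot.servo_line([*B,79.6],down(0.35),speed=1.1);rep("1")
bot.dwell(.05);rep("1s")
E
```

```text
c 24.48 [ 468.83 -108.63   78.76] [ 0.93 -1.18  6.56] [-0.304 -0.183  0.022] 16.48
1 24.35 [ 468.24 -108.55   79.34] [ 0.87 -3.91 -4.43] [-0.789 -0.116 -0.028] 17.82
1s 24.33 [ 468.24 -108.53   79.35] [ 0.78 -3.62 -5.13] [-0.745 -0.117 -0.064] 17.88
```

Run:
```python
from sweep import *
B=[468.5,-109.0]
bot.servo_line([*B,80.6],down(-0.9),speed=0.9);rep("2")
bot.servo_line([*B,81.8],down(0.35),speed=1.0);rep("3")
c=bot.read_camera("scene");cv2.imwrite("pics/s3.png",cv2.resize(c["image"][120:260,280:460],None,fx=4,fy=4))
```

```text
2 24.55 [ 468.73 -108.72   80.74] [ 5.11  4.39 -1.56] [ 0.553 -0.736  0.035] 19.27
3 24.57 [ 468.36 -109.01   81.71] [ 1.39 -0.14 -1.45] [ 0.024 -0.189 -0.003] 20.68
```

View pics/s3.png

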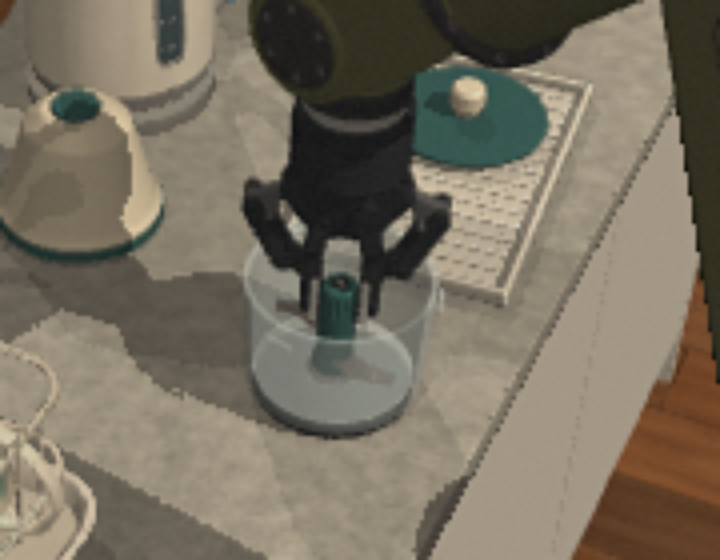

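Pull is only 1.5 N and the bowl's foot hasn't moved (334,405), so it's sliding freely. I'll continue.

Run:
```python
from sweep import *
z=81.8
for i in range(6):
    z+=1.25
    if i%2==0: bot.servo_line([469.1,-108.5,z],down(-0.9),speed=1.05)
    else: bot.servo_line([468.5,-109.0,z],down(0.35),speed=1.05)
    s=rep(i+4)
    if s["ft_force"][2]-f0[2]<-7: print("pull high");break
```

```text
4 24.41 [ 469.16 -108.52   83.06] [ 1.8  -1.09 -3.4 ] [-0.085 -0.427  0.029] 22.12
5 24.62 [ 468.46 -109.03   84.37] [-1.75  0.17  0.75] [-0.049  0.052  0.003] 23.52
6 24.51 [ 469.04 -108.47   85.46] [-0.96  0.16 -2.58] [ 0.046  0.031 -0.011] 24.93
7 24.37 [ 468.51 -109.02   86.8 ] [ 0.6   0.71 -2.45] [ 0.042  0.064 -0.015] 26.32
8 24.53 [ 469.1  -108.52   88.05] [-0.14  0.76 -1.13] [-0.015  0.038  0.002] 27.73
9 24.68 [ 468.52 -109.     89.32] [ 0.35  1.49 -0.94] [0.    0.051 0.022] 29.12
```

Forces are now about the blade unit's own weight, and it has risen about 10 mm. I'll lift straight up with a force guard.

Run:
```python
from sweep import *
B=[468.6,-108.9]
h=bot.servo_line([*B,102],speed=15,until_force=5);s=rep(h)
if not h:
    h=bot.servo_line([*B,135],speed=40,until_force=6);s=rep(h)
if not h:
    h=bot.servo_line([*B,235],speed=80,until_force=8);s=rep(h)
for n in("scene","top"):
    c=bot.read_camera(n);np.savez(n+"3.npz",**c)
    cv2.imwrite(f"pics/f_{n}.png",cv2.resize(c["image"][60:260,280:500],None,fx=3,fy=3))
```

```text
False 24.53 [ 468.57 -108.88  101.94] [ 0.43  0.77 -1.24] [-0.012 -0.018  0.038] 30.12
False 24.51 [ 468.46 -108.85  134.77] [-0.86  0.56 -1.33] [-0.017 -0.009  0.012] 31.1
False 24.39 [ 468.44 -108.86  234.51] [ 0.34  0.85 -1.43] [-0.007  0.03  -0.006] 32.5
```

View pics/f_scene.png

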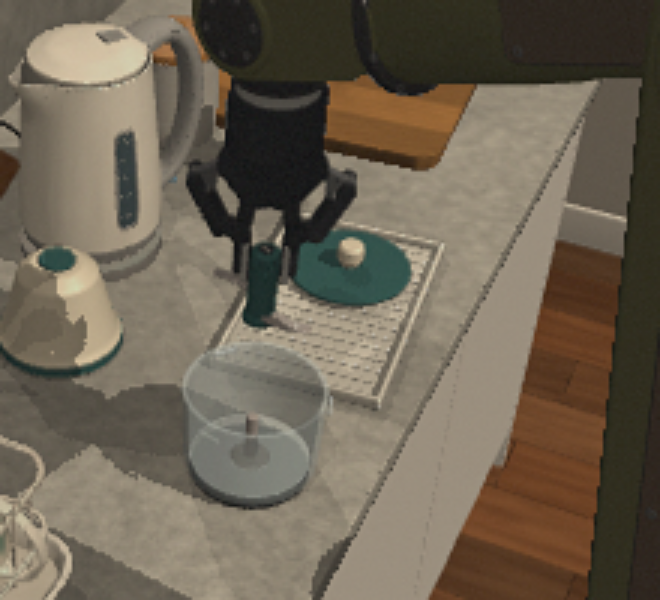

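The blade unit hangs upright at (262,285). The bare pin at (252,425) stands in the unmoved bowl. Now I'll place it.

Run:
```python
from sweep import *
D=np.array([487,-359.5])+72*np.array([-.08,.997]); q=down(-0.2)
bot.move_to([*D,235],q);rep("over")
bot.servo_line([*D,85],speed=100);rep("low")
h=bot.servo_line([*D,64],speed=15,until_force=3);s=rep(h)
c=bot.read_camera("scene");cv2.imwrite("pics/t.png",cv2.resize(c["image"][80:240,300:480],None,fx=4,fy=4))
```

```text
over 24.6 [ 481.15 -287.62  234.73] [-0.52  1.53 -1.32] [ 0.016 -0.045 -0.047] 33.35
low 24.66 [ 481.47 -287.89   85.57] [ 0.12 -0.92 -2.38] [-0.018  0.007 -0.008] 35.0
True 24.38 [ 481.34 -287.8    68.79] [0.32 0.38 4.55] [ 0.04   0.045 -0.005] 36.01
```

View pics/t.png

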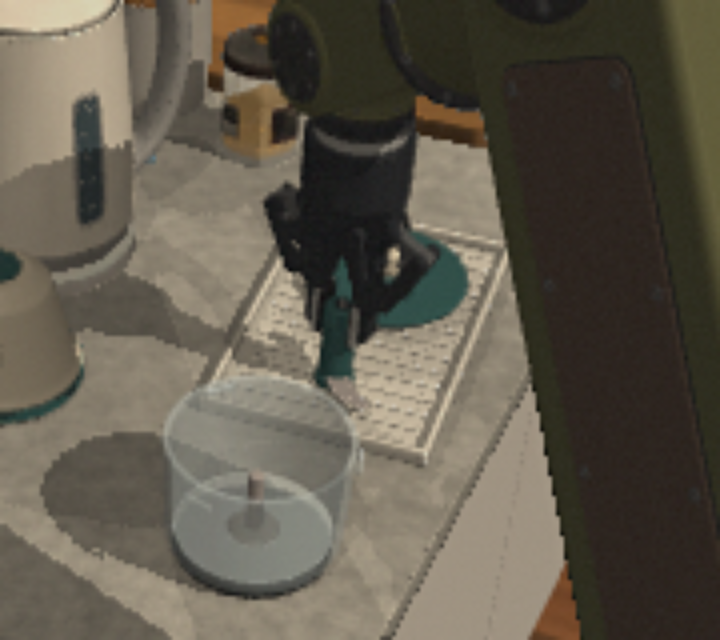

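Contact came at 68.79, against a predicted 68.8, with the foot on the ribs at about (340,385). I'll release and withdraw.

Run:
```python
from sweep import *
bot.move_gripper(42); p=bot.read_state()["ee_pos"]; rep("rel")
bot.servo_line([p[0],p[1],180],speed=70)
bot.move_to([420,120,300],down(-.3)); bot.dwell(.3);rep("away")
for n in("scene","top"):
    c=bot.read_camera(n);np.savez(n+"4.npz",**c)
    cv2.imwrite(f"pics/e_{n}.png",cv2.resize(c["image"][100:300,300:520],None,fx=3,fy=3))
c=dict(np.load("top4.npz"));c2=dict(np.load("top2.npz"))
P=cloud(c)
hsv=cv2.cvtColor(c["image"],cv2.COLOR_BGR2HSV);m=cv2.inRange(hsv,(80,80,20),(100,255,170))
k,l,st,ce=cv2.connectedComponentsWithStats(m)
u=np.array([-.08,.997]);
for i in range(1,k):
    if st[i,4]>25:
        M=np.median(P[l==i],0); d=M[:2]-[487,-359.5]; print(st[i],ce[i].round(1),M.round(1),"tray x,y",(d@[u[1],-u[0]]).round(1),(d@u).round(1))
d=cv2.absdiff(c["image"],c2["image"]).max(2)[225:275,318:376];print("bowl zone diff px>60:",(d>60).sum())
```

```text
rel 41.91 [ 480.86 -287.47   68.05] [-0.15  0.91  0.1 ] [ 0.004  0.079 -0.038] 36.37
away 42.2 [420.14 119.71 299.85] [-0.18  0.51 -0.77] [-0.04   0.021  0.02 ] 40.0
[371 143  11  11  86] [376.3 148.1] [ 707.3 -186.1  104.7] tray x,y 233.5 155.3
[ 444  216   47   48 1568] [466.8 239.5] [ 489.9 -410.3   18.8] tray x,y -1.1 -50.9
[414 239   9   9  42] [417.5 243.2] [ 477.6 -279.2   76. ] tray x,y -2.9 80.9
bowl zone diff px>60: 92
```

View pics/e_scene.png

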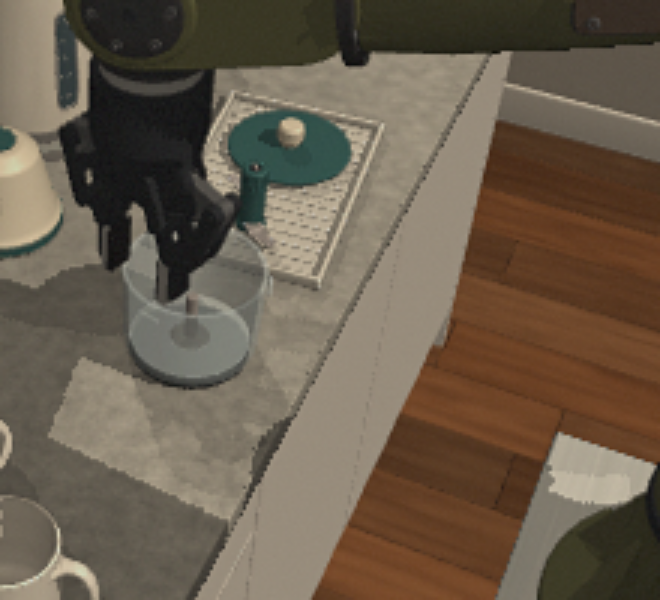

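View pics/e_top.png

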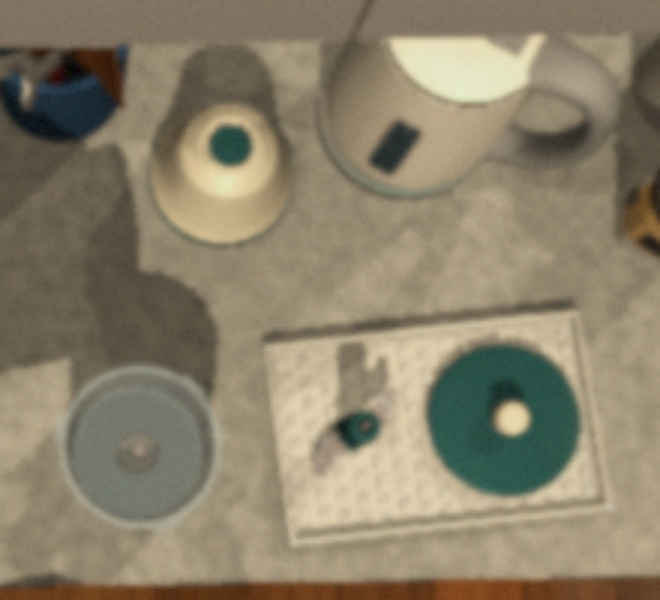

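In both views the blade unit stands beside the lid, the bowl is empty at its old place, and the motor head is unmoved. I'll check numerically that the sleeve is vertical, then hand in.

Run:
```python
from h import *
c=dict(np.load("top4.npz"));print("top of sleeve, z=77:",plane(c,300+364.5/3,100+425/3,77).round(1),"placed axis 481,-288")
s=dict(np.load("scene4.npz"));print("scene:",plane(s,300+256/3,100+168/3,77).round(1))
s0=dict(np.load("scene0.npz"))
for n,b in(("mug",(270,320,270,335)),("motor",(145,185,278,322))):
    a=b; print(n,(cv2.absdiff(s["image"],s0["image"]).max(2)[a[0]:a[1],a[2]:a[3]]>60).sum())
P=cloud(c);Z=P[...,2];q=(c["depth"]>0)&(Z>66)&(Z<90)&(np.hypot(P[...,0]-481,P[...,1]+288)<30);print("height pts",q.sum(),P[q].mean(0).round(1))
q=(c["depth"]>0)&(np.hypot(P[...,0]-491,P[...,1]+415)<58)&(np.hypot(P[...,0]-491,P[...,1]+415)>20)
A=np.c_[P[q][:,:2],np.ones(q.sum())];print("lid slope",np.linalg.lstsq(A,P[q][:,2],rcond=None)[0][:2].round(3))
```

```text
top of sleeve, z=77: [ 482.3 -288.7   77. ] placed axis 481,-288
scene: [ 479.3 -288.5   77. ]
mug 4
motor 612
height pts 99 [ 481.4 -285.6   77.1]
lid slope [-0.  0.]
```

```bash
python3 -c "
from rig import bot
print(bot.finish_job(), bot.read_state()['clock'])"
```

```text
the job is handed in; nothing more can be done
the job is handed in; nothing more can be done
```

The chopper is stripped and the job was handed in at about 40 s of the 70 s. I lifted the lid by its knob and set it down on the far end of the tray. I worked the blade unit up the pin with nine to-and-fro sweeps of 1.25 rad, about 1.2 mm of rise each. The pull read after each sweep was 5 N or less. I then lifted the blade unit off and stood it beside the lid.

**Last checks:**
- **Lid:** flat (measured slope 0.000), knob up, at about tray y = -56 mm where I set it down. The final camera measurement gave about -51 mm. Both are well inside the limit.
- **Blade unit:** its top is at 77 mm as expected, and lies within 2 mm of the axis I placed it on, so it stands upright.
- **Bowl:** it looks the same in the top view, now empty with the bare pin showing. I judged this by eye; the pixel comparison there only confirmed that the blade unit is gone.
- **Motor head and mug:** the motor head's teal top is in the same place in the top view to 0.1 pixel. The mug's area of the picture is unchanged.

**Disagreement:** comparing the scene pictures showed changed pixels around the motor head. I put that down to the arm's shadow and the arm blocking the view, because the top view shows no movement.

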